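# Refill the tape dispenser

## Task

Refill the tape dispenser: take the empty spindle with the wooden grip out of it, run the spindle up through all three tape rolls in the sloping rack, from the low end, and lift the three off together. Then lay the loaded spindle back level in the dispenser's two notches, the same way round as before, with all three rolls between the collar and the far upright, and let go once it is settled. Leave the stapler, the mouse and the mug where they are.

Things in the scene. Friction and masses are not known exactly. Their poses are not given: they have to be found in the camera images.
- spindle_grip (a point): spindle, lying in the dispenser at the start: round aluminium rod with a 16 x 16 mm square wooden grip, about 90 g. The point is the grip's centre, on the rod's axis; x along the rod to its tip, z up at the start. Along x: grip -25 to 25 mm; rod of diameter 12 mm, 25 to 47; collar of diameter 36 mm, 47 to 51; rod of diameter 12 mm to 159, blunt tapered tip to 165
- spindle: the same spindle, same origin and axes. Its centre of mass is about 70 mm along x. The collar is larger than the rolls' bores and stops them; with the tip raised they cannot fall off
- roll0_center (a point): roll of parcel tape with a cardboard core, outer diameter 60 mm, bore 26 mm, 18 mm wide, about 30 g; the point is its centre (in the bore, half-way along), z along its bore, pointing up the rack's slope at the start. The lowest of the three in the rack
- roll1_center (a point): roll of parcel tape with a cardboard core, outer diameter 60 mm, bore 26 mm, 18 mm wide, about 30 g; the point is its centre (in the bore, half-way along), z along its bore, pointing up the rack's slope at the start. The middle one
- roll2_center (a point): roll of parcel tape with a cardboard core, outer diameter 60 mm, bore 26 mm, 18 mm wide, about 30 g; the point is its centre (in the bore, half-way along), z along its bore, pointing up the rack's slope at the start. The uppermost
- roll0: the body of the lowest roll; origin at the centre of its lower face, 9 mm before its centre
- roll1: the body of the middle roll; origin at the centre of its lower face, 9 mm before its centre
- roll2: the body of the uppermost roll; origin at the centre of its lower face, 9 mm before its centre
- rack_axis (a point): centre of the stack of three rolls in the fixed grey rack, on their common axis, 170 mm above the desk. Its x is level and points to the rack's high end, y level, z up. The bores' axis runs along (cos 35, 0, sin 35 degrees) in these axes; the stack reaches from -27 to +27 mm along it, the rolls touching
- rack: fixed grey rack, a V trough sloping up at 35 degrees, high end open. Origin on the desk straight below the stack's centre, axes as rack_axis. An end plate at the low end (-33 to -28 mm along the slope) holds the rolls; a U slot in it, 32 mm wide, 20 mm deep below the bores' axis and open at the top, leaves the bores free. Foot 110 mm wide, from 20 mm behind to 80 mm ahead of the origin in x; nothing stands before the low end
- dispenser_seat (a point): where the centre of the spindle's grip belongs in the dispenser, 75 mm above the desk (it may lie up to 8 mm either way along x); x level, along the seated rod from grip to tip, z up. The rod rests in the open V notches of two uprights 6 mm thick, centred 38 mm (between grip and collar) and 146 mm (near the tip) along x; the rolls hang between collar and second upright
- dispenser: fixed steel dispenser; origin on the desk 90 mm along x from the grip's place, same axes. 8 mm base plate 150 x 90 mm, two Y-shaped uprights; notches with 45 degree sides, about 38 mm wide at the mouth, reaching 20 mm above the rod's axis. Seated rolls hang about 30 mm clear of the plate. Cutter bar 30 mm high along the y = -42 mm edge
- stapler: stapler lying on the desk, 125 x 34 x 48 mm, long side along its x; origin in the centre of its underside; bystander
- mouse: white computer mouse, 100 x 58 x 32 mm; origin in the centre of its underside; bystander
- mug: white mug, 80 mm across, 90 mm high, handle to its +y; origin in the centre of its underside; bystander

How it is judged:
By the outcome, as a careful person would: the job done as asked, in the order asked, and still so for the second after the job is handed in, with the robot touching nothing.
It also fails if it takes over 72 s, if anything falls off the work surface, if the arm or the gripper's body presses on something with over 40 N, if the wrist force passes 120 N, or if a joint passes its speed limit or range.

## Robot

A 7-joint arm with a two-finger parallel gripper is mounted at the origin on the work surface. World frame = base frame: x ahead of the robot, y to its left, z up, the work surface at z = 0. Lengths are in m, angles in rad, forces in N, time in s.
With the tool pointing down it reaches from about 0.425 to 0.95 m from the base axis. Payload 4.7 kg.
Tool frame: the origin (TCP) lies midway between the tips of the shut fingers; the grasp point (between the pads) lies 19 mm behind it; z points along the fingers, y is the line along which they close (so a half turn about z gives the same grasp; the last joint's range is limited). The gripper opens to 87 mm and grips with 3 to 60 N. Pads are 19 mm wide; open, the fingers measure 117 mm over their backs; the gripper's body (75 mm by 190 mm) begins 51 mm behind the grasp point.
Start: joints at [-1.278, 0.469, -0.049, 1.532, 0.024, 1.141, -0.082], TCP at [0.213, 0.64, 0.223] pointing down, gripper open.
Joint ranges: [-2.59, 2.59], [-0.33, 1.99], [-1.39, 1.29], [0.1, 2.45], [-1.04, 4.18], [0.21, 1.99], [-2.66, 2.66]. Speed limits (rad/s): [2.57, 2.57, 3.14, 3.14, 3.14, 3.14, 3.14].

## Interface

Orientations are given as a unit quaternion [w, x, y, z].
In Python, from workcell import robot, cams gives the robot as it stands.
- The arm moves only by the tool apply_moves, never from a script. Its argument "commands" is a list that holds one entry, the list of rows, each a list of 7 numbers: the turn, a rotation vector about the tool's x, y, z in degrees, then the shift along the tool's x, y, z in cm, then the opening, from 0 (shut) to 1 (fully open). In form: [[[wx, wy, wz, dx, dy, dz, fingers], ...]]. A call has 1 to 10 rows; each row shifts and turns the commanded pose from where the row before left it, along the tool's axes as they then stand; what a row does not reach is not made up. A row lasts 1/8 s, in which the tool goes at most 62.5 mm and 10.7 degrees, less where a joint would pass 70% of its speed; a pose out of reach is approached as far as the arm can. A call is refused whole if a number of a shift passes 6.25 or a number of a turn 10.7, either way. A call with a gripper value outside its range is refused whole. The fingers move at their own pace and stop on an object; "grip_force" is the grip in N (left out, the last holds). Time passes only in rows, so rows that do not move let the fingers close. It gives the time, the measured TCP pose, the force, the opening and the grip force at its end, in the units of the state.
- robot.read_state(): the state, without advancing time (a new reading comes with each control period).
- cams.capture(name): name is "scene" or "top"; returns (picture, depth): 400x640x3 uint8, red, green, blue; 400x640 float32, m along the optical axis (not along the pixel's ray), 0 where there is no reading.
- cams.camera_params(name): a dict with "fx", "fy", "cx", "cy" (pixels), "R" (3x3) and "t" (3): a world point X has camera coordinates R X + t. Camera axes: x right, y down, z forward; pixel columns grow to the right and rows downward; lengths in m; the calibration is good to about 2 mm. A picture is of the moment at which its call begins. camera_params takes no time and is no camera call.
- robot.close_job(): hands the job in; it is judged then, once.
The state is a dict: "time_s": time; "qpos": joint angles; "joint_velocities": joint speeds; "joint_efforts": joint torques, N m; "ee_pos": TCP position; "tcp_rot": TCP orientation; "wrist_force": force on the tool from outside, world axes, zero at the start; "torque": the same for the moment, N m; "grip_width": finger opening in m; "grip_force": force on a finger pad.
Only numpy, scipy, OpenCV 4.12 (cv2) and the standard library are available. Lean on these libraries where they do the work, as an engineer would, in place of code of your own. Each camera call takes 0.05 s, during which the arm holds its last target. There are 200 camera calls.

## Working session

There is one attempt and no reset: what is moved stays moved. The work goes in short steps, Python scripts to look and compute and a tool call to move; the robot and the scene stay as the last step left them, time stands still between calls to the robot, and variables do not carry over. Pictures are saved under pics/ and viewed, at most 10 in all, crops included, and the job is handed in when it is done.

Besides the shell and the picture viewer there is one more tool, called after "Request:" by a JSON object that holds its "fn" and its "kwargs", one argument or row to a line. apply_moves: Moves the arm, as the interface text tells. Its arguments: {"type":"object","properties":{"commands":{"type":"array","items":{"type":"array","items":{"type":"array","items":{"type":"number"}}}},"grip_force":{"type":"number"}},"required":["commands"]}

```bash
mkdir -p pics; ls
python3 - <<'E'
from workcell import robot, cams
import cv2, numpy as np
for n in("scene","top"):
    p,d=cams.capture(n); cv2.imwrite(f"pics/{n}0.png",p[...,::-1]); np.save(f"pics/{n}0.npy",d)
    print(n,cams.camera_params(n))
print(robot.read_state())
E
```

```text
pics
scene {'fx': 418.8250018944617, 'fy': 418.8250018944617, 'cx': 315.31702250160754, 'cy': 197.7365826665967, 'R': array([[ 0.32271806,  0.94620143,  0.02357752],
       [ 0.55113724, -0.16760647, -0.81740799],
       [-0.76948086,  0.27678677, -0.57557648]]), 't': array([-0.22732611, -0.19174572,  1.65112077])}
top {'fx': 414.38110105207784, 'fy': 414.38110105207784, 'cx': 330.62554825184674, 'cy': 190.40947793485333, 'R': array([[-0.02472591, -0.99968528, -0.00423888],
       [-0.99607783,  0.02499658, -0.08487708],
       [ 0.08495632,  0.00212359, -0.99638241]]), 't': array([0.05742215, 0.52843969, 1.29600465])}
{'time_s': 0.1, 'qpos': array([-1.2778821 ,  0.46935035, -0.04859761,  1.53355582,  0.02414235,
        1.14102644, -0.08229462]), 'joint_velocities': array([ 0.00069469, -0.00328451, -0.00011681, -0.00145498,  0.00028974,
        0.0006278 , -0.00208115]), 'joint_efforts': array([ 6.64027848e-04, -5.09173465e+01, -8.09575128e-02, -2.36830205e+01,
       -6.14116411e-02,  3.44420574e-02,  7.00731539e-05]), 'ee_pos': array([0.21332177, 0.63983783, 0.22161934]), 'tcp_rot': array([-9.13675752e-05,  1.60186938e-01,  9.87086307e-01, -8.71706487e-04]), 'wrist_force': array([-0.05132519,  0.01172297, -0.04073948]), 'torque': array([-0.01769088,  0.00514634,  0.0059986 ]), 'grip_force': 0.0, 'grip_width': 0.08769035857097875}
```

View pics/scene0.png

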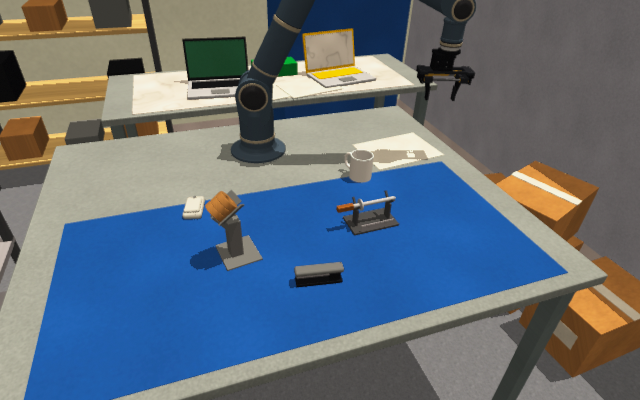

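View pics/top0.png

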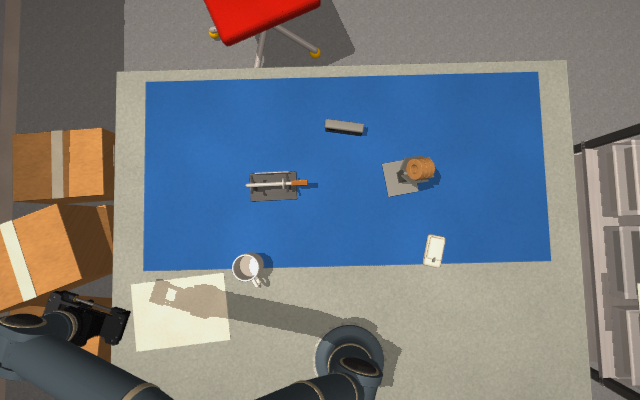

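Run:
```python
import cv2, numpy as np
a=cv2.imread("pics/scene0.png");b=cv2.imread("pics/top0.png")
c1=cv2.resize(a[170:280,170:280],(400,400),interpolation=cv2.INTER_CUBIC)
c2=cv2.resize(a[165:255,325:415],(400,400),interpolation=cv2.INTER_CUBIC)
cv2.imwrite("pics/c1.png",np.hstack([c1,c2]))
c1=cv2.resize(b[140:220,370:450],(400,400),interpolation=cv2.INTER_CUBIC)
c2=cv2.resize(b[145:225,240:320],(400,400),interpolation=cv2.INTER_CUBIC)
cv2.imwrite("pics/c2.png",np.hstack([c1,c2]))
```

```text
(no output)
```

View pics/c1.png

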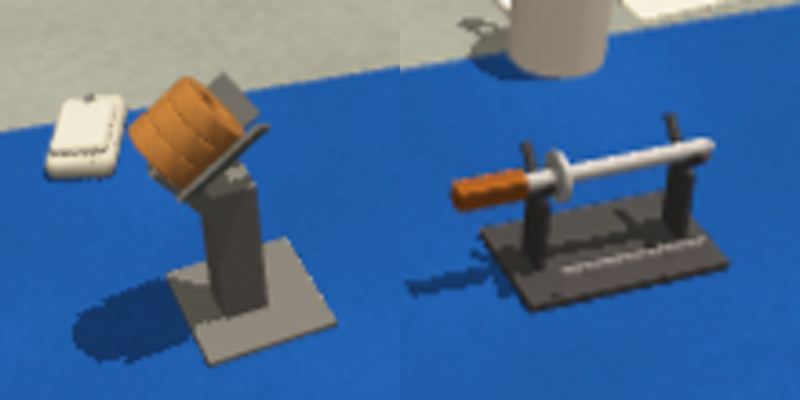

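View pics/c2.png

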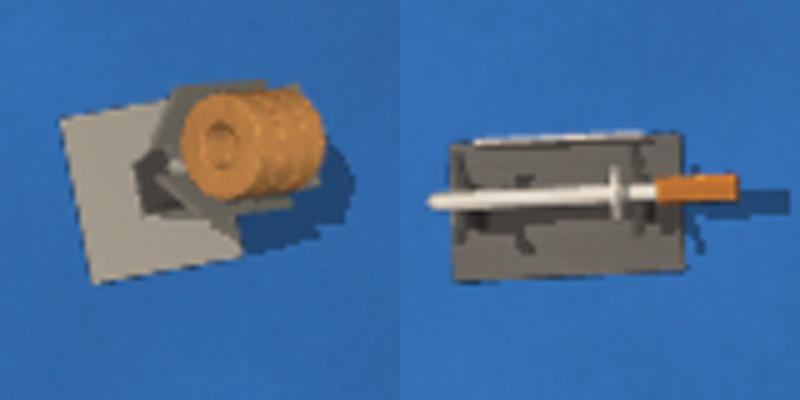

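The top crops show the dispenser with the grip on the −y side and tip at +y. The rack's open high end faces +y and its low end −y.

```bash
cat > h.py <<'E'
import numpy as np, cv2
from workcell import robot, cams
from scipy.spatial.transform import Rotation as Ro
def toplane(n,u,v,z):
    c=cams.camera_params(n); R=c["R"]; o=-R.T@c["t"]
    d=R.T@np.array([(u-c["cx"])/c["fx"],(v-c["cy"])/c["fy"],1]); return o+d*(z-o[2])/d[2]
def proj(n,X):
    c=cams.camera_params(n); p=(c["R"]@np.atleast_2d(X).T).T+c["t"]
    return np.c_[p[:,0]/p[:,2]*c["fx"]+c["cx"],p[:,1]/p[:,2]*c["fy"]+c["cy"]]
def cloud(n,d):
    c=cams.camera_params(n); v,u=np.mgrid[:400,:640]
    P=np.stack([(u-c["cx"])/c["fx"]*d,(v-c["cy"])/c["fy"]*d,d],-1); return (P-c["t"])@c["R"]
E
python3 - <<'E'
from h import *
T=lambda x,y,z,ox,oy:toplane("top",ox+x/5-.4,oy+y/5-.4,z)
ox,oy=240-80,145
print("disp",[T(x,y,.008,ox,oy).round(4) for x,y in((450,145),(683,132),(688,268),(453,282))])
print("tip",T(428,202,.075,ox,oy),"gripend",T(740,188,.075,ox,oy),'collar',T(615,192,.075,ox,oy))
print("scene tip",toplane("scene",325+(715-400)/4.444,165+146/4.444,.075),"grip end",toplane("scene",325+(455-400)/4.444,165+194/4.444,.075))
ox,oy=370,140
print("foot",[T(x,y,.008,ox,oy).round(4) for x,y in((60,120),(93,285),(243,258))])
s=27*np.sin(np.radians(35))/1000
print("bore up",T(222,145,.17+s,ox,oy))
# clouds
for n in("top","scene"):
    P=cloud(n,np.load(f"pics/{n}0.npy")); I=cv2.imread(f"pics/{n}0.png").astype(int)
    w=(P[...,0]>.4)&(P[...,0]<.8)&(P[...,1]>-.4)&(P[...,1]<.3)
    org=w&(I[...,2]>I[...,0]+50)&(P[...,2]>.04)
    for nm,m in(("roll",org&(P[...,1]<-.1)),("grip",org&(P[...,1]>-.1))):
        Q=P[m]; print(n,nm,len(Q),Q.min(0).round(3),Q.max(0).round(3),np.median(Q,0).round(3))
E
```

```text
disp [array([0.592 , 0.3047, 0.008 ]), array([0.5967, 0.1539, 0.008 ]), array([0.5085, 0.1523, 0.008 ]), array([0.5033, 0.3035, 0.008 ])]
tip [0.54841216 0.30514736 0.075     ] gripend [0.55221806 0.11396787 0.075     ] collar [0.55168339 0.19054449 0.075     ]
scene tip [0.55324606 0.30732742 0.075     ] grip end [0.55240506 0.11763183 0.075     ]
foot [array([ 0.6138, -0.1227,  0.008 ]), array([ 0.5064, -0.1401,  0.008 ]), array([ 0.5213, -0.237 ,  0.008 ])]
bore up [ 0.57118313 -0.19080298  0.18548656]
top roll 518 [ 0.541 -0.248  0.156] [ 0.603 -0.172  0.213] [ 0.572 -0.204  0.187]
top grip 142 [0.418 0.041 0.076] [0.559 0.164 1.336] [0.547 0.125 0.085]
scene roll 553 [ 0.548 -0.247  0.15 ] [ 0.609 -0.174  0.21 ] [ 0.596 -0.213  0.184]
scene grip 111 [0.547 0.116 0.069] [0.565 0.165 0.087] [0.559 0.138 0.081]
```

Request:
{"fn": "apply_moves", "kwargs": {
  "commands": [
    [[0, 0, 8.74, 0, 0, 0, 1], [0, 0, 8.74, 0, 0, 0, 1], [0, 0, 8.74, 0, 0, 0, 1], [0, 0, 8.74, 0, 0, 0, 1], [0, 0, 8.74, 0, 0, 0, 1], [0, 0, 8.74, 0, 0, 0, 1], [0, 0, 8.74, 0, 0, 0, 1], [0, 0, 8.74, 0, 0, 0, 1]]
  ]
}}

```text
time_s: 1.1
ee_pos: [0.2133, 0.6401, 0.2219]
tcp_rot: [0.0, 0.699, 0.715, -0.0]
wrist_force: [-0.2, -0.7, 0.4]
grip_width: 0.0871
grip_force: 0.0
```

```bash
cat >> h.py <<'E'
def plan(target,xdir_yaw=None,pitch=0):
    """tool x along yaw (deg) raised by pitch; prints needed turn (rotvec deg, tool axes) and shift (cm) in current and final tool axes"""
    s=robot.read_state(); q=s["tcp_rot"]; R=Ro.from_quat([q[1],q[2],q[3],q[0]])
    y=np.radians(xdir_yaw); p=np.radians(pitch)
    x=np.array([np.cos(y)*np.cos(p),np.sin(y)*np.cos(p),np.sin(p)]); yy=np.array([np.sin(y),-np.cos(y),0]); 
    G=Ro.from_matrix(np.c_[x,yy,np.cross(x,yy)])
    d=(np.array(target)-s["ee_pos"])*100
    print("t",s["time_s"],"turn",(R.inv()*G).as_rotvec(degrees=True).round(2),"shift cur",R.inv().apply(d).round(2),"final",G.inv().apply(d).round(2),"F",s["wrist_force"].round(1),"w",s["grip_width"].round(4),"q",s["qpos"].round(2))
E
python3 -c "
from h import *
plan([.553,.139,.20],91.7)"
```

```text
Traceback (most recent call last):
  File "h.py", line 20, in plan
    print("t",s["time_s"],"turn",(R.inv()*G).as_rotvec(degrees=True).round(2),"shift cur",R.inv().apply(d).round(2),"final",G.inv().apply(d).round(2),"F",s["wrist_force"].round(1),"w",s["grip_width"].round(4),"q",s["qpos"].round(2))
                                                                                                                                                                                        ^^^^^^^^^^^^^^^^^^^^^
AttributeError: 'float' object has no attribute 'round'
```

Request:
{"fn": "apply_moves", "kwargs": {
  "commands": [
    [[0, 0, 0, -4.2, 2.7, 0.2, 1], [0, 0, 0, -4.2, 2.7, 0.2, 1], [0, 0, 0, -4.2, 2.7, 0.2, 1], [0, 0, 0, -4.2, 2.7, 0.2, 1], [0, 0, 0, -4.2, 2.7, 0.2, 1], [0, 0, 0, -4.2, 2.7, 0.2, 1], [0, 0, 0, -4.2, 2.7, 0.2, 1], [0, 0, 0, -4.2, 2.7, 0.2, 1], [0, 0, 0, -4.2, 2.7, 0.2, 1], [0, 0, 0, -4.2, 2.7, 0.2, 1]]
  ]
}}

```text
time_s: 2.35
ee_pos: [0.4958, 0.2269, 0.2023]
tcp_rot: [-0.0, 0.697, 0.717, -0.0]
wrist_force: [1.1, -0.2, 0.1]
grip_width: 0.0869
grip_force: 0.0
```

```bash
sed -i 's/s\["grip_width"\].round(4)/round(s["grip_width"],4)/' h.py
python3 -c "
from h import *
plan([.553,.139,.14],91.7)"
```

```text
t 2.35 turn [-0.02 -0.   -0.04] shift cur [-8.95  5.46  6.22] final [-8.96  5.45  6.23] F [ 1.1 -0.2  0.1] w 0.0869 q [-0.83  0.29  0.4   1.89 -0.13  1.   -0.35]
```

Request:
{"fn": "apply_moves", "kwargs": {
  "commands": [
    [[0, 0, 0, -3, 1.8, 2, 1], [0, 0, 0, -3, 1.8, 2.1, 1], [0, 0, 0, -2.9, 1.8, 2.1, 1], [0, 0, 0, 0, 0, 0, 1], [0, 0, 0, 0, 0, 0, 1]]
  ]
}}

```text
time_s: 2.98
ee_pos: [0.5516, 0.1417, 0.1405]
tcp_rot: [-0.0, 0.697, 0.717, 0.0]
wrist_force: [0.8, 0.4, 0.5]
grip_width: 0.0869
grip_force: 0.0
```

Run:
```python
from h import *
plan([.553,.139,.056],91.7)
a,_=cams.capture("scene");b,_=cams.capture("top")
cv2.imwrite("pics/g1.png",np.hstack([cv2.resize(a[130:250,310:430],(400,400),interpolation=3),cv2.resize(b[135:235,230:330],(400,400),interpolation=3)])[...,::-1])
```

```text
t 2.975 turn [-0.03 -0.04 -0.02] shift cur [-0.28  0.14  8.45] final [-0.27  0.13  8.45] F [0.8 0.4 0.5] w 0.0869 q [-0.64  0.4   0.41  1.89 -0.2   0.89 -0.1 ]
```

View pics/g1.png

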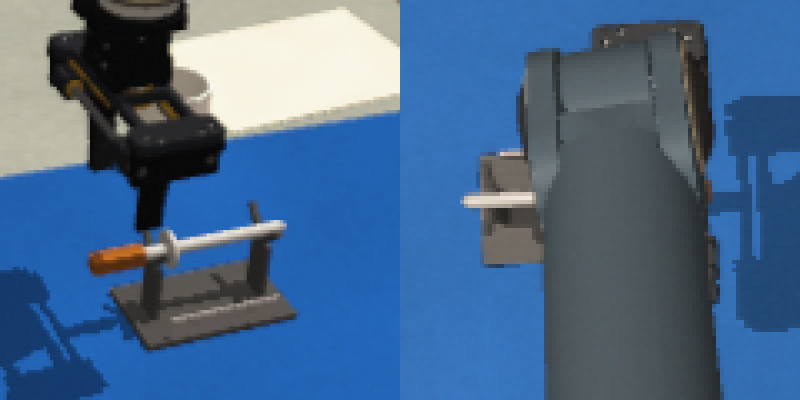

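```bash
python3 -c "
from h import *
print(proj('scene',[[.5516+.05,.1417,.1405],[.553,.139,.075],[.5478,.304,.075]]))"
```

```text
[[353.38411202 198.18325547]
 [344.27940592 207.48945553]
 [394.05759423 197.04741496]]
```

Request:
{"fn": "apply_moves", "kwargs": {
  "commands": [
    [[0, 0, 0, -0.2, 0.1, 2, 1], [0, 0, 0, 0, 0, 2.5, 1], [0, 0, 0, 0, 0, 2.2, 1], [0, 0, 0, 0, 0, 1.7, 1], [0, 0, 0, 0, 0, 0, 1], [0, 0, 0, 0, 0, 0, 0.1], [0, 0, 0, 0, 0, 0, 0.1], [0, 0, 0, 0, 0, 0, 0.1], [0, 0, 0, 0, 0, 0, 0.1], [0, 0, 0, 0, 0, 0, 0.1]]
  ],
  "grip_force": 45
}}

```text
time_s: 4.32
ee_pos: [0.553, 0.1389, 0.0566]
tcp_rot: [-0.0, 0.697, 0.717, 0.0]
wrist_force: [-0.1, 0.1, -0.1]
grip_width: 0.045
grip_force: 0.0
```

Request:
{"fn": "apply_moves", "kwargs": {
  "commands": [
    [[0, 0, 0, 0, 0, 0, 0], [0, 0, 0, 0, 0, 0, 0], [0, 0, 0, 0, 0, 0, 0]]
  ],
  "grip_force": 50
}}

```text
time_s: 4.7
ee_pos: [0.5527, 0.1389, 0.0564]
tcp_rot: [-0.0, 0.697, 0.717, -0.0]
wrist_force: [-1.4, 0.3, 0.4]
grip_width: 0.015
grip_force: 50.1
```

Request:
{"fn": "apply_moves", "kwargs": {
  "commands": [
    [[0, 0, 0, 0, 0, -1, 0], [0, 0, 0, 0, 0, -2, 0], [0, 0, 0, 0, 0, -4, 0], [0, 0, 0, 0, 0, -4.5, 0], [0, 0, 0, 0, 0, -4.5, 0], [0, 0, 0, 0, 0, -4.5, 0], [0, 0, 0, 0, 0, -4, 0], [0, 0, 0, 0, 0, -2.5, 0], [0, 0, 0, 0, 0, 0, 0]]
  ]
}}

```text
time_s: 5.82
ee_pos: [0.5539, 0.1387, 0.3288]
tcp_rot: [0.001, 0.697, 0.717, 0.002]
wrist_force: [0.4, -0.1, -0.6]
grip_width: 0.0155
grip_force: 50.0
```

Request:
{"fn": "apply_moves", "kwargs": {
  "commands": [
    [[0, 0, -1, -3, 0.2, 0, 0], [0, 0, -1, -5, 0.4, 0, 0], [0, 0, -1, -5.2, 0.4, 0, 0], [0, 0, -1, -5.2, 0.4, 0, 0], [0, 0, -1, -5.2, 0.4, 0, 0], [0, 0, -1, -5.2, 0.4, 0, 0], [0, 0, -1, -5.2, 0.4, 0, 0], [0, 0, 0, -5.2, 0.4, 0, 0], [0, 0, 0, -5.2, 0, 0, 0], [0, 0, 0, -5, 0, 0, 0]]
  ]
}}

```text
time_s: 7.08
ee_pos: [0.6343, -0.3505, 0.3242]
tcp_rot: [-0.001, 0.652, 0.758, -0.0]
wrist_force: [0.4, 0.5, 0.2]
grip_width: 0.0154
grip_force: 50.0
```

Run:
```python
from h import *
plan([.62,-.45,.30],99)
```

```text
t 7.075 turn [-0.14 -0.1  -0.37] shift cur [-9.63 -2.9   2.41] final [-9.61 -2.97  2.42] F [0.4 0.5 0.2] w 0.0154 q [ 0.09  0.55  0.61  1.28 -0.3   1.41  0.82]
```

Request:
{"fn": "apply_moves", "kwargs": {
  "commands": [
    [[0, 0, -0.4, -4, -1, 0, 0], [0, 0, 0, -5.5, -1.5, 0, 0], [0, 5, 0, 0, 0, 0, 0], [0, 8, 0, 0, 0, 0, 0], [0, 8, 0, 0, 0, 0, 0], [0, 8, 0, 0, 0, 0, 0], [0, 6, 0, 0, 0, 0, 0], [0, 0, 0, 0, 0, 0, 0], [0, 0, 0, 0, 0, 0, 0]]
  ]
}}

```text
time_s: 8.2
ee_pos: [0.6232, -0.4426, 0.3095]
tcp_rot: [-0.219, 0.624, 0.731, 0.169]
wrist_force: [-0.1, -0.1, -0.7]
grip_width: 0.0154
grip_force: 50.0
```

```bash
cat >> h.py <<'E'
C=np.array([.572,-.2105,.170]); YAW=99.
def axes():
    y=np.radians(YAW);p=np.radians(35);h=np.array([np.cos(y),np.sin(y),0]);Z=np.array([0,0,1.])
    return h,h*np.cos(p)+Z*np.sin(p),h*np.sin(p)-Z*np.cos(p)
def tcp(s): # TCP for grip centre at s (m) along bore axis
    h,a,n=axes(); return C+a*s+n*.019
E
python3 - <<'E'
from h import *
h,a,n=axes()
P=tcp(-.210); B=P-h*.05+np.array([0,0,.07]); print(P,B)
plan(B,99,35)
a,_=cams.capture("scene")
c=a[100:300,130:430]
cv2.imwrite("pics/i1.png",cv2.resize(c,(800,533),interpolation=3)[...,::-1])
E
```

```text
[ 0.59720534 -0.36964027  0.03398506] [ 0.60502707 -0.41902469  0.10398506]
t 8.2 turn [-1.52  2.95 -0.52] shift cur [-8.7  -0.85 18.83] final [-9.65 -1.42 18.33] F [-0.1 -0.1 -0.7] w 0.0154 q [ 0.65  0.88  0.15  0.73 -0.46  1.99  0.83]
```

View pics/i1.png

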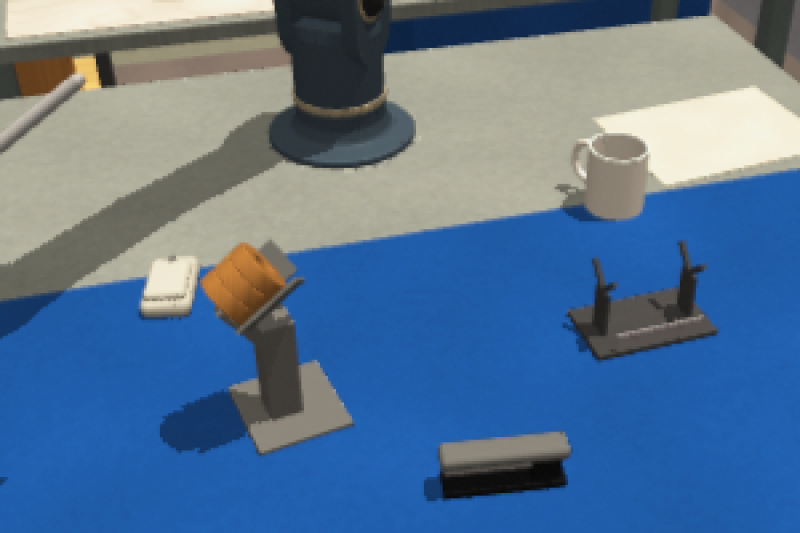

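Request:
{"fn": "apply_moves", "kwargs": {
  "commands": [
    [[0, 0, 0, -1.5, -0.1, 3, 0], [0, 0, 0, -1.5, -0.2, 3.3, 0], [0, 0, 0, -1.5, -0.2, 3.3, 0], [0, 0, 0, -1.5, -0.2, 3.3, 0], [0, 0, 0, -1.5, -0.2, 3.3, 0], [0, 0, 0, -1.2, -0.1, 2.6, 0], [0, 0, 0, 0, 0, 0, 0]]
  ]
}}

```text
time_s: 9.12
ee_pos: [0.6029, -0.4183, 0.1032]
tcp_rot: [-0.221, 0.624, 0.73, 0.168]
wrist_force: [0.1, -0.7, -0.9]
grip_width: 0.0155
grip_force: 50.0
```

Run:
```python
from h import *
h,a,n=axes()
P=tcp(-.210); B=P-h*.05+np.array([0,0,.07])
plan(B,99,35)
```

```text
t 9.125 turn [-1.7   2.88 -0.6 ] shift cur [-0.04  0.2  -0.13] final [-0.04  0.2  -0.12] F [ 0.1 -0.7 -0.9] w 0.0155 q [ 0.63  0.93  0.13  1.1  -0.42  1.6   0.98]
```

Request:
{"fn": "apply_moves", "kwargs": {
  "commands": [
    [[-0.8, 1.4, -0.3, 0, 0.1, 0, 0], [-0.9, 1.5, -0.3, 0, 0.1, 0, 0], [0, 0, 0, 0, 0, 0, 0], [0, 0, 0, 0, 0, 0, 0]]
  ]
}}

```text
time_s: 9.62
ee_pos: [0.6063, -0.4185, 0.1047]
tcp_rot: [-0.227, 0.619, 0.726, 0.197]
wrist_force: [0.9, -0.3, -0.2]
grip_width: 0.0155
grip_force: 50.0
```

Run:
```python
from h import *
h,a,n=axes()
P=tcp(-.210); B=P-h*.05+np.array([0,0,.07])
plan(B,99,35); plan(P,99,35)
s=robot.read_state(); q=s["tcp_rot"]; R=Ro.from_quat([*q[1:],q[0]])
g=s["ee_pos"]-R.apply([0,0,.019]); tip=g+R.apply([.165,0,0]); col=g+R.apply([.049,0,0])
o=[];
for n,(u0,v0) in dict(scene=(140,150),top=(380,130)).items():
    I,_=cams.capture(n); c=cv2.resize(I[v0:v0+100,u0:u0+100],(400,400),interpolation=3).copy()
    for X in(col,tip,C,C-a*.0305,C+a*.027):
        p=(proj(n,X)[0]-[u0-.5,v0-.5])*4; cv2.drawMarker(c,tuple(int(i) for i in p.round()),(0,255,0),1,9,1)
    o.append(c)
cv2.imwrite("pics/i2.png",np.hstack(o)[...,::-1])
```

```text
t 9.625 turn [ 0.24 -0.02  0.19] shift cur [-0.07 -0.13  0.04] final [-0.07 -0.13  0.04] F [ 0.9 -0.3 -0.2] w 0.0155 q [ 0.66  0.94  0.11  1.08 -0.46  1.63  0.99]
t 9.625 turn [ 0.24 -0.02  0.19] shift cur [ 0.01 -0.17  8.64] final [ 0.01 -0.13  8.64] F [ 0.9 -0.3 -0.2] w 0.0155 q [ 0.66  0.94  0.11  1.08 -0.46  1.63  0.99]
```

View pics/i2.png

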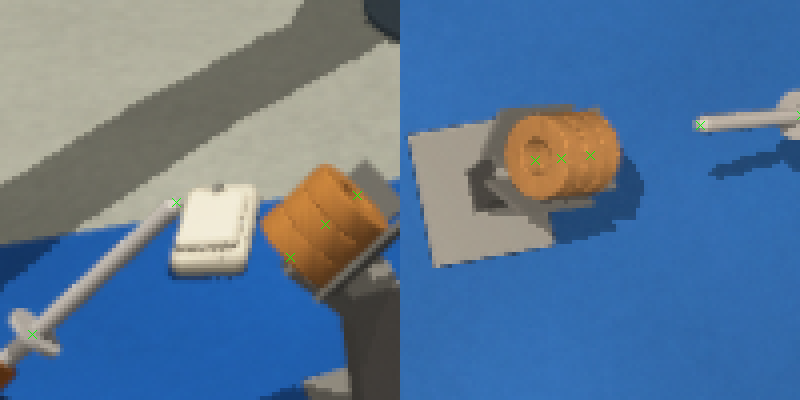

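Run:
```python
from h import *
from scipy.optimize import least_squares
S={}
for n in("top","scene"):
    P=cloud(n,np.load(f"pics/{n}0.npy")); I=cv2.imread(f"pics/{n}0.png").astype(int)
    m=((I[...,2]>I[...,0]+50)&(abs(P[...,0]-.57)<.07)&(abs(P[...,1]+.21)<.07)&(P[...,2]>.1)).astype(np.uint8)
    S[n]=P[cv2.erode(m,np.ones((3,3)))>0]
def res(v,Q):
    y=np.radians(v[3]);t=np.radians(35);a=np.array([np.cos(y)*np.cos(t),np.sin(y)*np.cos(t),np.sin(t)])
    d=Q-v[:3];s=d@a;r=np.linalg.norm(d-np.outer(s,a),axis=1)
    u=r-.03;w=abs(s)-.027
    out=np.hypot(np.maximum(u,0),np.maximum(w,0))+np.minimum(np.maximum(u,w),0)
    return out[r>.016]if 0 else np.where(r>.016,out,0)
for n,Q in(("top",S["top"]),("scene",S["scene"]),("both",np.vstack(list(S.values())))):
    f=least_squares(res,[.572,-.2105,.17,99],x_scale=[.01,.01,.01,5],loss="soft_l1",f_scale=.002,args=(Q,))
    print(n,len(Q),f.x.round(4),np.std(f.fun)*1e3)
```

```text
top 412 [ 0.5741 -0.2105  0.1705 98.8429] 1.4902425515283622
scene 418 [ 0.5741 -0.2104  0.1702 99.497 ] 1.6038720135443678
both 830 [ 0.574  -0.2104  0.1704 99.1427] 1.5531502531334107
```

Request:
{"fn": "apply_moves", "kwargs": {
  "commands": [
    [[0.2, 0, 0.2, 0, 0, 1.5, 0], [0, 0, 0, 0, 0, 2.5, 0], [0, 0, 0, 0, 0, 2.5, 0], [0, 0, 0, 0, 0, 1.5, 0], [0, 0, 0, 0, 0, 0.6, 0], [0, 0, 0, 0, 0, 0, 0], [0, 0, 0, 0, 0, 0, 0]]
  ]
}}

```text
time_s: 10.6
ee_pos: [0.5989, -0.3702, 0.0346]
tcp_rot: [-0.228, 0.62, 0.725, 0.195]
wrist_force: [-0.4, 0.8, -0.8]
grip_width: 0.0158
grip_force: 50.0
```

```bash
sed -i 's/^C=.*/C=np.array([.574,-.2104,.170]); YAW=99.1/' h.py
python3 - <<'E'
from h import *
plan(tcp(-.210),99.1,35)
E
```

```text
t 10.6 turn [ 0.12  0.05 -0.08] shift cur [0.02 0.07 0.09] final [0.01 0.07 0.09] F [-0.4  0.8 -0.8] w 0.0158 q [ 0.62  0.95  0.09  1.24 -0.47  1.46  1.02]
```

Request:
{"fn": "apply_moves", "kwargs": {
  "commands": [
    [[0, 0, 0, 0.5, 0.1, 0.1, 0], [0, 0, 0, 1, 0, 0, 0], [0, 0, 0, 1.2, 0, 0, 0], [0, 0, 0, 1.3, 0, 0, 0], [0, 0, 0, 0, 0, 0, 0]]
  ]
}}

```text
time_s: 11.22
ee_pos: [0.5951, -0.3349, 0.0575]
tcp_rot: [-0.228, 0.619, 0.726, 0.196]
wrist_force: [-0.3, 0.1, -1.0]
grip_width: 0.0157
grip_force: 50.0
```

Run:
```python
from h import *
plan(tcp(-.170),99.1,35)
```

```text
t 11.225 turn [ 0.09 -0.03  0.05] shift cur [-0.21 -0.12 -0.07] final [-0.21 -0.12 -0.07] F [-0.3  0.1 -1. ] w 0.0157 q [ 0.59  0.88  0.08  1.32 -0.47  1.44  1.  ]
```

Request:
{"fn": "apply_moves", "kwargs": {
  "commands": [
    [[0, 0, 0, 1.0, -0.05, 0, 0], [0, 0, 0, 1.3, 0, 0, 0], [0, 0, 0, 1.3, 0, 0, 0], [0, 0, 0, 1.3, 0, 0, 0], [0, 0, 0, 1.3, 0, 0, 0], [0, 0, 0, 1.0, 0, 0, 0], [0, 0, 0, 0.7, 0, 0, 0], [0, 0, 0, 0, 0, 0, 0], [0, 0, 0, 0, 0, 0, 0]]
  ]
}}

```text
time_s: 12.35
ee_pos: [0.5836, -0.2728, 0.1011]
tcp_rot: [-0.229, 0.62, 0.725, 0.195]
wrist_force: [0.5, 0.8, -0.7]
grip_width: 0.0156
grip_force: 50.0
```

Run:
```python
from h import *
plan(tcp(-.088),99.1,35)
o=[]
for n,(u0,v0) in dict(scene=(160,160),top=(380,130)).items():
    I,_=cams.capture(n); o.append(cv2.resize(I[v0:v0+100,u0:u0+100],(400,400),interpolation=3))
cv2.imwrite("pics/i3.png",np.hstack(o)[...,::-1])
```

```text
t 12.35 turn [ 0.05 -0.03 -0.12] shift cur [ 0.32  0.04 -0.12] final [ 0.32  0.04 -0.12] F [ 0.5  0.8 -0.7] w 0.0156 q [ 0.54  0.77  0.07  1.45 -0.49  1.41  0.95]
```

View pics/i3.png

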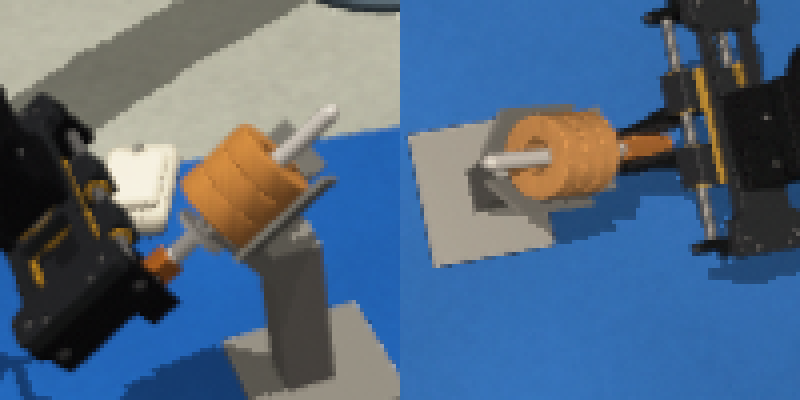

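Request:
{"fn": "apply_moves", "kwargs": {
  "commands": [
    [[0, 0, 0, 0.2, 0, 0, 0], [0, 0, 0, 0, 0, -0.5, 0], [0, 0, 0, 0, 0, -0.8, 0], [0, 0, 0, 0, 0, -1, 0], [0, 0, 0, 0, 0, -1, 0], [0, 0, 0, 0, 0, -1, 0], [0, 0, 0, 0, 0, -1, 0], [0, 0, 0, 0, 0, -1, 0], [0, 0, 0, 0, 0, -1, 0], [0, 0, 0, 0, 0, 0, 0]]
  ],
  "grip_force": 60
}}

```text
time_s: 13.7
ee_pos: [0.5903, -0.3132, 0.163]
tcp_rot: [-0.228, 0.62, 0.725, 0.195]
wrist_force: [-0.3, -0.0, -2.1]
grip_width: 0.0153
grip_force: 60.0
```

Request:
{"fn": "apply_moves", "kwargs": {
  "commands": [
    [[0, 0, 0, 0, 0, -1, 0], [0, 0, 0, 0, 0, -1.5, 0], [0, 0, 0, 0, 0, -2, 0], [0, 0, 0, 0, 0, -2, 0], [0, 0, 0, 0, 0, -2, 0], [0, 0, 0, 0, 0, -1, 0], [0, 0, 0, 0, 0, 0, 0]]
  ]
}}

```text
time_s: 14.58
ee_pos: [0.5987, -0.3667, 0.2406]
tcp_rot: [-0.228, 0.62, 0.725, 0.195]
wrist_force: [-0.3, 0.3, -2.7]
grip_width: 0.0157
grip_force: 60.0
```

Run:
```python
from h import *
plan(tcp(-.088),99.1,35)
s=robot.read_state(); q=s["tcp_rot"]; R=Ro.from_quat([*q[1:],q[0]])
g=s["ee_pos"]-R.apply([0,0,.019]); 
o=[]
for n,(u0,v0) in dict(scene=(120,100),top=(380,130)).items():
    I,_=cams.capture(n); c=cv2.resize(I[v0:v0+120,u0:u0+120],(400,400),interpolation=3)
    for x in(.049,.165):
        p=(proj(n,g+R.apply([x,0,0]))[0]-[u0-.5,v0-.5])/.3; cv2.drawMarker(c,tuple(int(i) for i in p.round()),(0,255,0),1,9,1)
    o.append(c)
cv2.imwrite("pics/i4.png",np.hstack(o)[...,::-1])
```

```text
t 14.575 turn [ 0.11  0.02 -0.09] shift cur [ 0.12  0.   16.76] final [ 0.11  0.04 16.76] F [-0.3  0.3 -2.7] w 0.0157 q [ 0.61  0.77  0.11  1.11 -0.46  1.74  0.89]
```

View pics/i4.png

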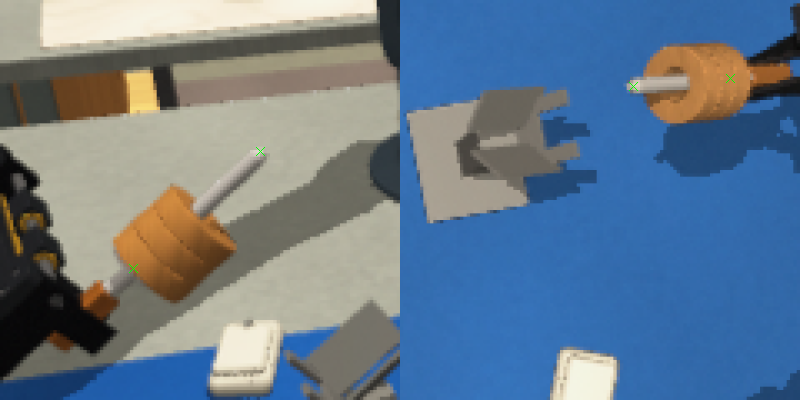

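Request:
{"fn": "apply_moves", "kwargs": {
  "commands": [
    [[0, 0, 0, 1.4, 0, -2, 0], [0, 0, 0, 2.1, 0, -3.1, 0], [0, 0, 0, 2.1, 0, -3.1, 0], [0, -4, 0, 0, 0, 0, 0], [0, -5, 0, 0, 0, 0, 0], [0, -5, 0, 0, 0, 0, 0], [0, -5, 0, 0, 0, 0, 0], [0, -4, 0, 0, 0, 0, 0], [0, 0, 0, 0, 0, 0, 0]]
  ]
}}

```text
time_s: 15.8
ee_pos: [0.5992, -0.3646, 0.3398]
tcp_rot: [-0.081, 0.645, 0.757, 0.069]
wrist_force: [0.4, -0.8, -2.2]
grip_width: 0.0155
grip_force: 60.0
```

Run:
```python
from h import *
plan([.553,.139,.34],91.7,12)
```

```text
t 15.8 turn [-1.54 -0.16  7.32] shift cur [49.33  3.48 10.62] final [49.38 -3.12 10.48] F [ 0.4 -0.8 -2.2] w 0.0155 q [ 0.45  0.54  0.18  1.19 -0.24  1.58  0.79]
```

Request:
{"fn": "apply_moves", "kwargs": {
  "commands": [
    [[-0.5, 0, 2.4, 0, 0, 0, 0], [-0.5, 0, 2.4, 0, 0, 0, 0], [-0.5, 0, 2.4, 2, -0.1, 0.4, 0], [0, 0, 0, 4, -0.3, 0.85, 0], [0, 0, 0, 4, -0.3, 0.85, 0], [0, 0, 0, 4, -0.3, 0.85, 0], [0, 0, 0, 4, -0.3, 0.85, 0], [0, 0, 0, 4, -0.3, 0.85, 0], [0, 0, 0, 4, -0.3, 0.85, 0], [0, 0, 0, 4, -0.3, 0.85, 0]]
  ]
}}

```text
time_s: 17.05
ee_pos: [0.5668, -0.0609, 0.3396]
tcp_rot: [-0.076, 0.694, 0.712, 0.073]
wrist_force: [0.3, 1.0, -2.2]
grip_width: 0.0154
grip_force: 60.0
```

Request:
{"fn": "apply_moves", "kwargs": {
  "commands": [
    [[0, 0, 0, 4, -0.3, 0.85, 0], [0, 0, 0, 4, -0.3, 0.85, 0], [0, 0, 0, 4, -0.3, 0.85, 0], [0, 0, 0, 4, -0.2, 0.85, 0], [0, 0, 0, 3, 0, 0.6, 0], [0, 0, 0, 0, 0, 0, 0], [0, 0, 0, 0, 0, 0, 0]]
  ]
}}

```text
time_s: 17.92
ee_pos: [0.5509, 0.1307, 0.34]
tcp_rot: [-0.075, 0.694, 0.712, 0.072]
wrist_force: [0.9, -0.5, -2.0]
grip_width: 0.0153
grip_force: 60.0
```

Run:
```python
from h import *
plan([.553,.139,.15],91.7,12)
```

```text
t 17.925 turn [-0.04  0.01 -0.22] shift cur [-3.14  0.27 18.76] final [-3.14  0.24 18.76] F [ 0.9 -0.5 -2. ] w 0.0153 q [-0.17  0.2  -0.03  1.66 -0.21  1.25 -0.11]
```

Request:
{"fn": "apply_moves", "kwargs": {
  "commands": [
    [[0, 0, -0.2, -0.4, 0.1, 2.5, 0], [0, 0, 0, -0.7, 0.1, 3.7, 0], [0, 0, 0, -0.7, 0, 3.7, 0], [0, 0, 0, -0.7, 0, 3.7, 0], [0, 0, 0, -0.7, 0, 3.7, 0], [0, 0, 0, -0.6, 0, 3.5, 0], [0, 0, 0, -0.4, 0, 2.4, 0], [0, -4, 0, 0, 0, 0, 0], [0, -5, 0, 0, 0, 0, 0], [0, 0, 0, 0, 0, 0, 0]]
  ]
}}

```text
time_s: 19.18
ee_pos: [0.5527, 0.1404, 0.1049]
tcp_rot: [-0.019, 0.695, 0.718, 0.019]
wrist_force: [0.7, 0.3, -0.9]
grip_width: 0.0152
grip_force: 60.0
```

Run:
```python
from h import *
plan([.5527,.1389,.0566],91.7,3)
```

```text
t 19.175 turn [ 0.01 -0.09  0.19] shift cur [-0.41 -0.01  4.81] final [-0.4  -0.01  4.81] F [ 0.7  0.3 -0.9] w 0.0152 q [-0.32  0.42  0.03  1.91 -0.09  0.79 -0.19]
```

Request:
{"fn": "apply_moves", "kwargs": {
  "commands": [
    [[0, 0, 0.2, -0.1, 0, 1, 0], [0, 0, 0, -0.1, 0, 1.2, 0], [0, 0, 0, -0.1, 0, 1.2, 0], [0, -1, 0, 0, 0, 0.6, 0], [0, -1, 0, 0, 0, 0.3, 0], [0, -1, 0, 0, 0, 0.2, 0], [0, 0, 0, 0, 0, 0, 0], [0, 0, 0, 0, 0, 0, 0]]
  ]
}}

```text
time_s: 20.18
ee_pos: [0.5525, 0.1391, 0.0599]
tcp_rot: [-0.0, 0.697, 0.717, 0.0]
wrist_force: [0.6, 0.5, -1.3]
grip_width: 0.0156
grip_force: 60.0
```

Run:
```python
from h import *
plan([.5527,.1389,.0566],91.7,0)
s=robot.read_state(); q=s["tcp_rot"]; R=Ro.from_quat([*q[1:],q[0]])
g=s["ee_pos"]-R.apply([0,0,.019]); 
o=[]
for n,(u0,v0) in dict(scene=(320,150),top=(230,130)).items():
    I,_=cams.capture(n); c=cv2.resize(I[v0:v0+100,u0:u0+100],(400,400),interpolation=3)
    for x in(.049,.165):
        p=(proj(n,g+R.apply([x,0,0]))[0]-[u0-.5,v0-.5])*4; cv2.drawMarker(c,tuple(int(i) for i in p.round()),(0,255,0),1,9,1)
    o.append(c)
cv2.imwrite("pics/i5.png",np.hstack(o)[...,::-1])
```

```text
t 20.175 turn [ 0.03 -0.04 -0.05] shift cur [-0.02  0.01  0.33] final [-0.02  0.01  0.33] F [ 0.6  0.5 -1.3] w 0.0156 q [-0.37  0.49  0.06  1.94 -0.04  0.72 -0.25]
```

View pics/i5.png

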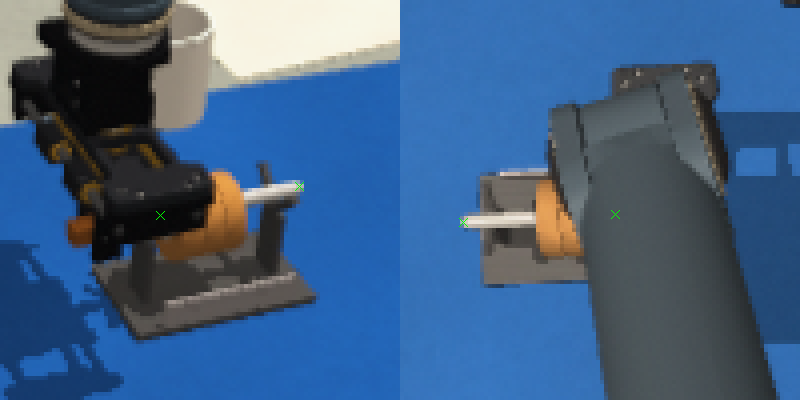

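Request:
{"fn": "apply_moves", "kwargs": {
  "commands": [
    [[0, 0, 0, 0, 0, 0.15, 0], [0, 0, 0, 0, 0, 0.15, 0], [0, 0, 0, 0, 0, 0, 0], [0, 0, 0, 0, 0, 0, 0]]
  ]
}}

```text
time_s: 20.78
ee_pos: [0.5525, 0.1389, 0.0567]
tcp_rot: [-0.0, 0.697, 0.717, 0.0]
wrist_force: [0.3, -0.0, -1.5]
grip_width: 0.0155
grip_force: 60.0
```

Request:
{"fn": "apply_moves", "kwargs": {
  "commands": [
    [[0, 0, 0, 0, 0, 0, 0], [0, 0, 0, 0, 0, 0, 0]]
  ],
  "grip_force": 10
}}

```text
time_s: 21.02
ee_pos: [0.5526, 0.1389, 0.0568]
tcp_rot: [-0.0, 0.697, 0.717, 0.0]
wrist_force: [0.8, 0.3, -0.7]
grip_width: 0.016
grip_force: 10.0
```

Request:
{"fn": "apply_moves", "kwargs": {
  "commands": [
    [[0, 0, 0, 0, 0, 0.05, 0.2], [0, 0, 0, 0, 0, 0, 0.22], [0, 0, 0, 0, 0, 0, 0.3], [0, 0, 0, 0, 0, 0, 0.5], [0, 0, 0, 0, 0, 0, 0.8], [0, 0, 0, 0, 0, 0, 1], [0, 0, 0, 0, 0, 0, 1], [0, 0, 0, 0, 0, 0, 1], [0, 0, 0, 0, 0, 0, 1], [0, 0, 0, 0, 0, 0, 1]]
  ]
}}

```text
time_s: 22.28
ee_pos: [0.5524, 0.1389, 0.0561]
tcp_rot: [-0.0, 0.697, 0.717, 0.0]
wrist_force: [0.2, 0.8, 0.4]
grip_width: 0.0847
grip_force: 0.0
```

Request:
{"fn": "apply_moves", "kwargs": {
  "commands": [
    [[0, 0, 0, 0, 0, -1, 1], [0, 0, 0, 0, 0, -2, 1], [0, 0, 0, 0, 0, -4, 1], [0, 0, 0, 0, 0, -5, 1], [0, 0, 0, 0, 0, -5, 1], [0, 0, 0, -5, 0, -3, 1], [0, 0, 0, -6, 0, 0, 1], [0, 0, 0, -6, 0, 0, 1], [0, 0, 0, -5, 0, 0, 1], [0, 0, 0, 0, 0, 0, 1]]
  ]
}}

```text
time_s: 23.52
ee_pos: [0.5581, -0.0867, 0.257]
tcp_rot: [0.001, 0.7, 0.714, -0.0]
wrist_force: [-0.4, 1.1, 0.0]
grip_width: 0.087
grip_force: 0.0
```

Run:
```python
from h import *
print(robot.read_state()["ee_pos"])
h=np.array([-.0297,.9996,0])
for n in("top","scene"):
    I,d=cams.capture(n); P=cloud(n,d); I=I.astype(int)
    D=P-[.5527,.1389,.075]; s=D@h
    m=(I[...,0]>I[...,2]+50)&(abs(D[...,0])<.06)&(s>-.05)&(s<.2)&(P[...,2]>.015)
    for nm,k in(("grip",m&(s<.035)),("rolls",m&(s>.035))):
        print(n,nm,k.sum(),"s",np.percentile(s[k],[2,98]).round(3),"z",np.percentile(P[k][:,2],[2,98]).round(3),"x",np.percentile(D[k][:,0],[2,98]).round(3))
    # rod pixels beyond the rolls
    r=(abs(D[...,0]+.03*s)<.006)&(s>.12)&(s<.18)&(P[...,2]>.06)
    print(n,"rod z",np.median(P[r][:,2]).round(4),"s max",s[r].max().round(3), r.sum())
```

```text
[ 0.5580835  -0.08674283  0.25695079]
top grip 86 s [-0.021  0.025] z [0.077 0.087] x [-0.009  0.007]
top rolls 346 s [0.053 0.105] z [0.072 0.1  ] x [-0.031  0.024]
top rod z 0.0798 s max 0.166 57
scene grip 112 s [-0.023  0.024] z [0.07  0.086] x [-0.007  0.011]
scene rolls 354 s [0.052 0.103] z [0.047 0.099] x [-0.011  0.03 ]
scene rod z 0.078 s max 0.168 40
```

```bash
python3 -c "
from workcell import robot
print(robot.close_job())"
```

```text
the job is handed in; nothing more can be done
None
```

The spindle is back in the dispenser's two notches, level and the same way round, with all three rolls between the collar and the far upright. I let go and handed the job in at about 24 s; the stapler, mouse and mug were not touched.

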